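# Slide the foam tray onto the packing spot and load the battery pack

### The job

First slide the foam-lined packing tray across the bench, without lifting it, until it sits squarely inside the four tape corners of the packing spot. Then take the longer of the two battery packs, which stand on edge, out of the rack and lay it flat on its broad face in the tray's pocket, fully down, with the tray still inside the corners; do not drop the pack from a height, and leave the shorter pack and the things lying about where they are.

Things in the scene. Friction and masses are not known exactly. Their poses are not given: they have to be found in the camera images.
- tray: Loose low tray, 180 mm (its x) by 140 mm (y), 30 mm high, 0.35 kg: brown cardboard base 14 mm thick, grey foam blocks 16 mm high on it. In their middle a pocket 105 mm (along x) by 61 mm (y), 16 mm deep; a thumb gap 44 mm wide at the middle of each long side runs from the pocket out through the side, as deep. Origin: centre of the underside; z up. May finally lie either way round.
- pocket (a point): Centre of the pocket's floor in the tray, 14 mm above the tray's underside; axes as the tray's.
- spot: Packing spot: four L-shaped corners of flat black tape on the bench (no height). Inside they leave 204 mm (its x) by 164 mm (its y), 12 mm more than the tray on every side. Origin: the centre, on the bench.
- rack: Fixed plywood rack, base 130 mm (its x) by 160 mm (its y), 6 mm thick, with two slots along x at y = +45 and -45 mm, 25 mm wide between lips that reach 24 mm above the bench. A pack stands in each; which is where varies. Origin: centre of the underside, on the bench.
- pack_long: The longer battery pack, a black box with flat aluminium panels on its broad faces: 100 mm (its x, length) by 22 mm (its y, thickness) by 56 mm (its z). About 0.22 kg. It starts standing in the rack on a long edge, z up. Origin: centre of the face it then stands on. Lying flat, its y axis is vertical (up or down).
- pack_long_mid (a point): The longer pack's middle, 28 mm along its z from its origin; 11 mm above the surface under it when the pack lies flat. Axes as the pack's.
- pack_short: The shorter battery pack, same make: 70 mm (x) by 22 mm (y) by 56 mm (z), standing in the rack's other slot. Origin: centre of its underside. To be left alone.
- tape_roll: Loose blue roll of tape lying flat, 100 mm across, 48 mm high. Origin: centre of the underside. To be left alone.
- tape_measure: Loose tape measure standing up, 70 by 30 mm, 60 mm high. Origin: centre of the underside. To be left alone.
- knife: Loose closed utility knife, 150 by 30 mm, 16 mm high. Origin: centre of the underside. To be left alone.

How it is judged:
By the outcome, as a careful person would: the job done as asked, in the order asked, and still so for the second after the job is handed in, with the robot touching nothing.
It also fails if it takes over 69 s, if anything falls off the work surface, if the arm or the gripper's body presses on something with over 40 N, if the wrist force passes 120 N, or if a joint passes its speed limit or range.

### The arm

A 6-joint arm with a two-finger parallel gripper is mounted at the origin on the work surface. World frame = base frame: x ahead of the robot, y to its left, z up, the work surface at z = 0. Lengths are in mm, angles in rad, forces in N, time in s.
With the tool pointing down it reaches from about 275 to 750 mm from the base axis. Payload 10.2 kg.
Tool frame: the origin (TCP) lies midway between the tips of the shut fingers; the grasp point (between the pads) lies 19 mm behind it; z points along the fingers, y is the direction in which the jaws open and shut (so a half turn about z gives the same grasp; the last joint's range is limited). The gripper opens to 85 mm and grips with 20 to 120 N. Pads are 22 mm wide; open, the fingers measure 114 mm over their backs; the gripper's body (76 mm by 85 mm) begins 54 mm behind the grasp point. The pads swing forward as they close: fully open they stand 13 mm farther back than shut.
Start: joints at [1.051, 0.313, 1.498, -0, 1.331, -0.223], TCP at [153.555, 502.048, 231.294] pointing down, gripper open.
Joint ranges: [-2.94, 2.94], [-0.97, 2.17], [0.19, 2.56], [-1.23, 4.37], [0.02, 3.11], [-2.88, 2.88]. Speed limits (rad/s): [2.39, 2.39, 3.01, 3.14, 3.14, 3.14].

### API

Orientations are given as a unit quaternion [w, x, y, z].
In Python, from rig import sense, optics, ctrl gives the robot as it stands.
- The arm moves only by the tool play_rows, never from a script. Its argument "plan" is a list of rows, each a list of 7 numbers: the shift along the world's x, y, z in mm, then the turn, a rotation vector about the world's x, y, z in rad, then the opening, from -1 (shut) to 1 (fully open), so that 0 is half open. A call has 1 to 5 rows; each row shifts and turns the pose as measured when the row begins; what a row does not reach is not made up. A row lasts 1/12 s, in which the tool goes at most 41.7 mm and 7.16 degrees, less where a joint would pass 70% of its speed; a pose out of reach is approached as far as the arm can. A call is refused whole if a number of a shift passes 41.7 or a number of a turn 0.125, either way. A call with a gripper value outside its range is refused whole. The fingers move at their own pace and stop on an object; "grip_force" is the grip in N (left out, the last holds). Time passes only in rows, so rows that do not move let the fingers close. It gives the time, the measured TCP pose, the force and the opening at its end, in the units of the state.
- sense(): the state, without advancing time (a new reading comes with each control period).
- optics.capture(name): name is "scene" or "side" or "wrist"; returns a dict with "img" (384x512x3 uint8, blue, green, red), "fx", "fy", "cx", "cy" (pixels), "world_to_cam" (4x4, takes a point from world to camera coordinates). Camera axes: x right, y up, looking along -z (the intrinsics and any distortion apply to the point x, -y, -z); pixel columns grow to the right and rows downward; lengths in mm; the calibration is good to about 2 mm. The wrist camera is an equidistant fisheye: a pixel r from the principal point sees the ray r / f radians off the axis. A picture is of the moment at which its call begins. There is no depth.
- ctrl.finish_job(): hands the job in, once; it reports no verdict.
The state is a dict: "time_s": time; "joints": joint angles; "dq": joint speeds; "tau": joint torques, N m; "eef_pos": TCP position; "ee_rot": TCP orientation; "force": force on the tool from outside, world axes, zero at the start; "wrist_torque": the same for the moment, N m; "grip_width": opening from 0.0 (shut) to 1.0 (fully open).
Only numpy, scipy, OpenCV 4.12 (cv2) and the standard library are available. Lean on these libraries where they do the work, as an engineer would, in place of code of your own. Each camera call takes 0.05 s, during which the arm holds its last target. There are 200 camera calls.

## Working session

There is one attempt and no reset: what is moved stays moved. The work goes in short steps, Python scripts to look and compute and a tool call to move; the robot and the scene stay as the last step left them, time stands still between calls to the robot, and variables do not carry over. Pictures are saved under pics/ and viewed, about 8 in all and at most 12, crops included, and the job is handed in when it is done.

Besides the shell and the picture viewer there is one more tool, called after ">>>" as name([rows], argument=value, ...), one row to a line, values as JSON. play_rows: Moves the arm, as the interface text tells. Its arguments: {"type":"object","properties":{"plan":{"type":"array"},"grip_force":{"type":"number"}},"required":["plan"]}

```bash
mkdir -p pics; ls
cat > h.py <<'E'
import numpy as np, cv2
from rig import sense, optics, ctrl
def cap(n,save=None):
    c=optics.capture(n)
    if save: cv2.imwrite('pics/'+save,c['img'])
    return c
def ray(c,u,v,fish=False):
    M=np.array(c['world_to_cam']);R=M[:3,:3];o=-R.T@M[:3,3]
    x=(u-c['cx'])/c['fx'];y=(v-c['cy'])/c['fy']
    if fish:
        r=np.hypot(x,y);s=np.sin(r)/r if r>1e-9 else 1;d=np.array([x*s,-y*s,-np.cos(r)])
    else: d=np.array([x,-y,-1])
    return o,R.T@d
def hit(c,u,v,z,fish=False):
    o,d=ray(c,u,v,fish);return (o+d*(z-o[2])/d[2])
E
python3 - <<'E'
from h import *
s=sense();print({k:np.round(v,3) for k,v in s.items()})
a=cap('scene');b=cap('side');w=cap('wrist')
for n,c in zip('abw',(a,b,w)):
    print(n,{k:v for k,v in c.items() if k!='img'})
cv2.imwrite('pics/a.png',cv2.resize(a['img'],(800,600),interpolation=cv2.INTER_CUBIC))
cv2.imwrite('pics/bw.png',np.hstack([cv2.resize(b['img'],(400,300)),cv2.resize(w['img'],(400,300))]))
E
```

```text
pics
{'time_s': np.float64(0.0), 'joints': array([ 1.051,  0.313,  1.498,  0.   ,  1.331, -0.223]), 'dq': array([-0.   ,  0.001, -0.002, -0.001,  0.   , -0.001]), 'tau': array([ 0.0000e+00, -4.1227e+01, -2.5974e+01, -0.0000e+00,  4.0000e-03,
        0.0000e+00]), 'eef_pos': array([153.428, 501.796, 230.736]), 'ee_rot': array([-0.   ,  0.148,  0.989, -0.001]), 'force': array([ 0.298, -0.056,  0.724]), 'wrist_torque': array([-0.001,  0.02 , -0.049]), 'grip_width': np.float64(1.003)}
a {'fx': 410.80582777424354, 'fy': 410.80582777424354, 'cx': 249.64206494927498, 'cy': 185.97851298884137, 'world_to_cam': array([[ 6.99057656e-01,  7.14862458e-01, -1.70311710e-02,
        -3.77614550e+02],
       [-5.49035718e-01,  5.51851962e-01,  6.27709481e-01,
         2.64230574e+02],
       [ 4.58124627e-01, -4.29454397e-01,  7.78261361e-01,
        -1.65986947e+03],
       [ 0.00000000e+00,  0.00000000e+00,  0.00000000e+00,
         1.00000000e+00]])}
b {'fx': 452.76133196482306, 'fy': 452.76133196482306, 'cx': 255.98168974553528, 'cy': 185.10501592416728, 'world_to_cam': array([[ 9.74315395e-01, -2.23664402e-01, -2.61485396e-02,
        -5.05633233e+02],
       [ 1.50713266e-01,  5.61399352e-01,  8.13705278e-01,
        -1.61151461e+02],
       [-1.67317131e-01, -7.96746511e-01,  5.80689224e-01,
        -1.15027339e+03],
       [ 0.00000000e+00,  0.00000000e+00,  0.00000000e+00,
         1.00000000e+00]])}
w {'fx': 297.3186396354542, 'fy': 297.3186396354542, 'cx': 252.82900344594822, 'cy': 188.4318237629385, 'world_to_cam': array([[ 2.93107732e-01,  9.56078569e-01, -1.27543909e-03,
        -5.24908770e+02],
       [-9.09638731e-01,  2.78459324e-01, -3.08249548e-01,
         3.92275080e+01],
       [-2.94355629e-01,  9.15105147e-02,  9.51304678e-01,
        -3.80598802e+02],
       [ 0.00000000e+00,  0.00000000e+00,  0.00000000e+00,
         1.00000000e+00]])}
```

View pics/a.png

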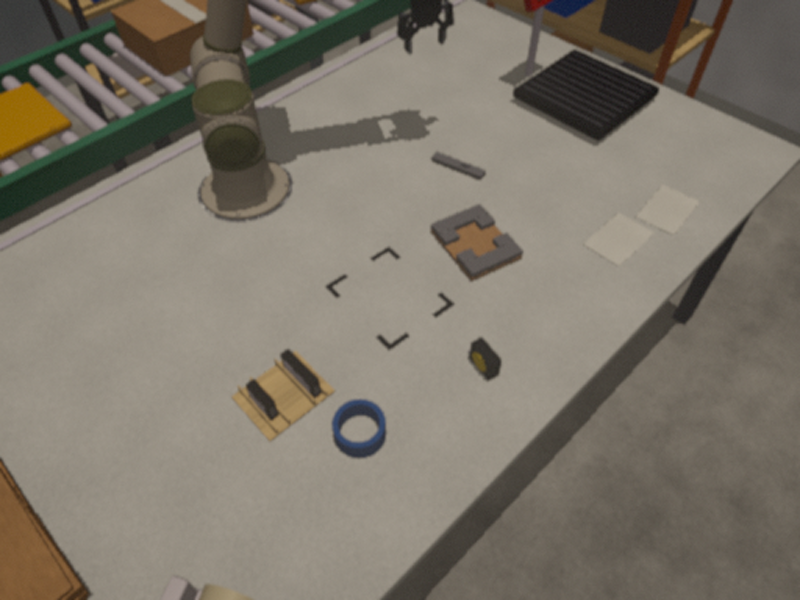

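View pics/bw.png

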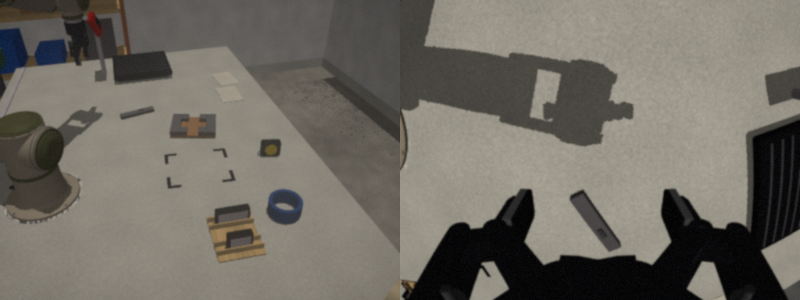

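Scene view (800x600): tray about (476,241), spot centre about (390,298), rack about (283,393) with the long pack in the slot at (300,372), and the knife, measure and roll clear of the path. Now I'll measure with masks.

```bash
cat > m.py <<'E'
from h import *
def rect(P):
    (c,(w,h),a)=cv2.minAreaRect(np.float32(P))
    if w<h: w,h,a=h,w,a+90
    return np.round([*c,w,h,(a+90)%180-90],1)
def wpts(c,mask,z):
    n,l,st,_=cv2.connectedComponentsWithStats(mask.astype(np.uint8))
    out=[]
    for v,u in np.argwhere(mask): out.append(hit(c,u,v,z)[:2])
    return np.array(out)
def box(mask,x0,y0,x1,y1):
    m=np.zeros_like(mask);m[y0:y1,x0:x1]=mask[y0:y1,x0:x1];return m
E
python3 - <<'E'
from m import *
R={'scene':dict(spot=(205,155,295,226),tray=(272,128,338,180),rack=(145,222,216,282)),
   'side':dict(spot=(208,188,303,243),tray=(214,142,280,178),rack=(262,256,342,335))}
for n in R:
    c=cap(n);im=c['img'].astype(int);B,G,Rr=im[...,0],im[...,1],im[...,2];g=im.mean(2)
    hsv=cv2.cvtColor(c['img'],cv2.COLOR_BGR2HSV)
    m=box(g<70,*R[n]['spot']);print(n,'spot',m.sum(),rect(wpts(c,m,0)))
    m=box((g<105)&(hsv[...,1]<60),*R[n]['tray']);print('foam',m.sum(),rect(wpts(c,m,30)))
    m=box(hsv[...,1]>80,*R[n]['tray']);P=wpts(c,m,14);print('brown',m.sum(),P.mean(0),rect(P))
    m=box((hsv[...,1]>70)&(g>80),*R[n]['rack']);print('wood',m.sum(),rect(wpts(c,m,10)))
    m=box(g<75,*R[n]['rack'])
    k,l,st,ce=cv2.connectedComponentsWithStats(m.astype(np.uint8))
    for i in range(1,k):
        if st[i,4]>40: print('dark',st[i],hit(c,*ce[i],35).round(0), rect(wpts(c,l==i,35)))
    x0,y0,x1,y1=R[n]['rack'];t=cv2.resize(c['img'][y0-20:y1+20,x0-20:x1+20],(400,400),interpolation=cv2.INTER_CUBIC)
    x0,y0,x1,y1=R[n]['tray'];t2=cv2.resize(c['img'][y0-20:y1+20,x0-20:x1+20],(400,400),interpolation=cv2.INTER_CUBIC)
    try: big=np.vstack([big,np.hstack([t,t2])])
    except NameError: big=np.hstack([t,t2])
cv2.imwrite('pics/c.png',cv2.resize(big,(600,600)))
E
```

```text
scene spot 145 [521.2  78.2 300.9 221.3  85.3]
foam 945 [560.7 254.6 193.9 152.7 -15.5]
brown 541 [554.41118353 264.12585164] [563.8 260.5 169.4 141.9 -18.7]
wood 1412 [ 576.6 -309.4  198.3  157.8   -1.6]
dark [180 224  26  30 246] [ 557. -258.   35.] [ 553.6 -256.6  124.4   28.3   -6. ]
dark [158 243  21  26 205] [ 548. -349.   35.] [ 547.1 -348.6   95.6   24.7   -5.4]
side spot 177 [513.3  10.3 222.6 180.7  -4.5]
foam 1047 [543.6 233.1 178.8 177.7  74.5]
brown 528 [544.76314805 246.60280046] [546.3 250.5 162.3 146.4 -15.1]
wood 1900 [ 546.7 -317.5  159.9  134.6   88. ]
dark [274 261  46  25 466] [ 554. -253.   35.] [ 552.9 -261.2  110.7   52.8   -1.5]
dark [285 293  41  25 459] [ 546. -346.   35.] [ 5.428e+02 -3.508e+02  8.760e+01  4.990e+01 -5.000e-01]
```

View pics/c.png

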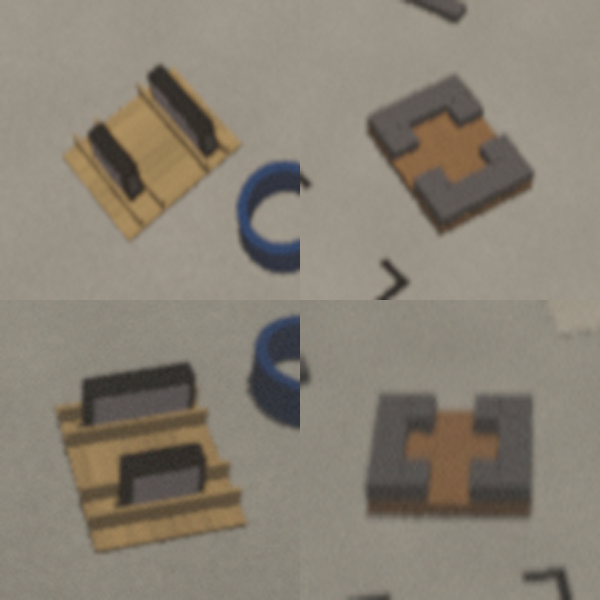

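Tray is near (552,252) with yaw about -15°, spot near (513,10) at -4.5°, long pack near (553,-257) at -5°. Moving above the tray's near end wall.

>>> play_rows([
  [24,-16.5,-5.5,0,0,-0.11,1],
  [24,-16.5,-5.5,0,0,-0.11,1],
  [24,-16.5,-5.5,0,0,-0.11,1],
  [24,-16.5,-5.5,0,0,-0.11,1],
  [24,-16.5,-5.5,0,0,-0.11,1],
])

```text
time_s: 0.67
eef_pos: [273.5, 418.6, 203.2]
ee_rot: [-0.0, 0.416, 0.909, 0.001]
force: [1.6, 0.7, 0.3]
grip_width: 1.0
```

>>> play_rows([
  [24,-16.5,-5.5,0,0,-0.11,1],
  [24,-16.5,-5.5,0,0,-0.11,1],
  [24,-16.5,-5.5,0,0,-0.11,1],
  [24,-16.5,-5.5,0,0,-0.11,1],
  [24,-16.5,-5.5,0,0,-0.11,1],
])

```text
time_s: 1.08
eef_pos: [398.6, 330.9, 174.3]
ee_rot: [0.0, 0.658, 0.753, 0.001]
force: [0.6, 1.7, -0.1]
grip_width: 0.998
```

>>> play_rows([
  [24,-16.5,-5.5,0,0,-0.11,1],
  [24,-16.5,-5.5,0,0,-0.11,1],
  [24,-16.5,-5.5,0,0,-0.11,1],
  [12,-8,-2,0,0,-0.05,1],
  [0,0,0,0,0,0,1],
])

```text
time_s: 1.5
eef_pos: [489.6, 266.0, 153.0]
ee_rot: [0.0, 0.798, 0.602, 0.0]
force: [0.2, 0.1, -0.5]
grip_width: 1.002
```

Run:
```python
from h import *
from scipy.spatial.transform import Rotation as Ro
s=sense();q=s['ee_rot'];R=Ro.from_quat([*q[1:],q[0]]).as_matrix()
print(s['eef_pos'],R.round(3),s['grip_width'],s['time_s'])
w=cap('wrist','w1raw.png');print(np.array(w['world_to_cam']).round(3).tolist())
cv2.imwrite('pics/w1.png',cv2.resize(w['img'],(800,600),interpolation=cv2.INTER_CUBIC))
```

```text
[489.64712192 266.04758941 153.04183614] [[ 0.274  0.962  0.001]
 [ 0.962 -0.274 -0.   ]
 [-0.     0.001 -1.   ]] 1.0017292003511078 1.5
[[0.962, -0.275, 0.0, -397.287], [0.261, 0.914, -0.309, -355.582], [0.085, 0.297, 0.951, -426.435], [0.0, 0.0, 0.0, 1.0]]
```

View pics/w1.png

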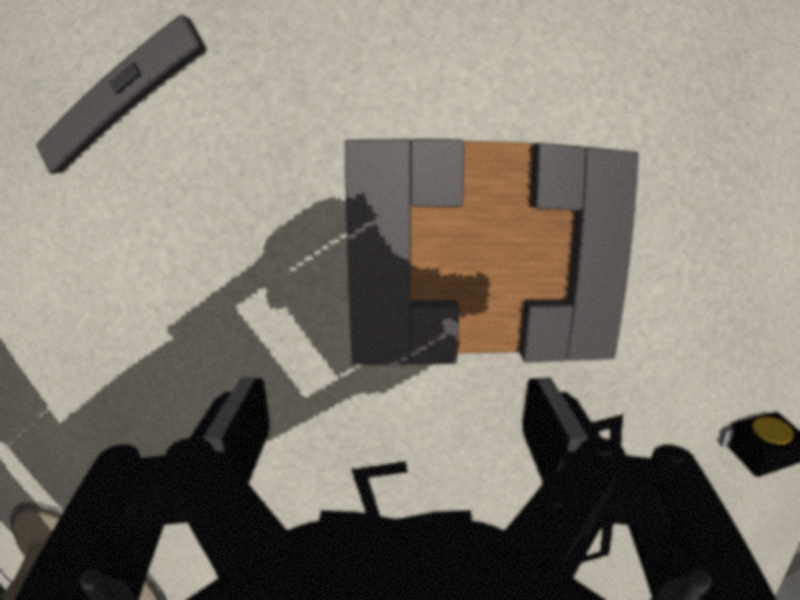

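Wrist view: tray top corners at (345,140), (638,152), (615,359), (352,364) in 800x600 pixels; the tray is square in the view and the knife is well off to the left.

Run:
```python
from h import *
c=cap('wrist')
P=np.array([hit(c,x*.64-.2,y*.64-.2,30,True)[:2] for x,y in [(345,140),(638,152),(615,359),(352,364)]])
print(P.round(1),P.mean(0).round(1));e=[P[(i+1)%4]-P[i] for i in range(4)]
print([(np.hypot(*v).round(1),np.degrees(np.arctan2(v[1],v[0])).round(1)) for v in e])
```

```text
[[483.9 356.4]
 [655.7 308.9]
 [619.4 174.5]
 [447.  223.2]] [551.5 265.7]
[(np.float64(178.2), np.float64(-15.5)), (np.float64(139.2), np.float64(-105.1)), (np.float64(179.1), np.float64(164.2)), (np.float64(138.3), np.float64(74.5))]
```

>>> play_rows([
  [-3.5,9.5,-15,0,0,0.006,1],
  [-3.3,9.2,-30,0,0,0,1],
  [0,0,-30,0,0,0,1],
  [0,0,-25,0,0,0,1],
  [0,0,-15,0,0,0,1],
], grip_force=20)

```text
time_s: 2.02
eef_pos: [478.1, 292.3, 40.5]
ee_rot: [0.001, 0.79, 0.613, 0.006]
force: [-0.6, 0.1, -0.7]
grip_width: 0.998
```

>>> play_rows([
  [0,0,-10,0,0,0,1],
  [0,0,-5,0,0,0,1],
  [0,0,0,0,0,0,1],
])

```text
time_s: 2.27
eef_pos: [474.3, 294.3, 22.8]
ee_rot: [0.001, 0.788, 0.616, 0.003]
force: [-0.3, -0.6, 0.9]
grip_width: 0.998
```

>>> play_rows([
  [8,-9,0,0,0,-0.026,1],
  [0,0,0,0,0,0,1],
  [0,0,0,0,0,0,1],
])

```text
time_s: 2.52
eef_pos: [483.9, 285.4, 25.4]
ee_rot: [0.001, 0.796, 0.605, 0.005]
force: [0.2, 0.4, -0.7]
grip_width: 0.999
```

>>> play_rows([
  [0,0,-10,0,0,0,1],
  [0,0,0,0,0,0,1],
  [0,0,0,0,0,0,0.3],
  [0,0,0,0,0,0,0.1],
  [0,0,0,0,0,0,-0.1],
])

```text
time_s: 2.93
eef_pos: [485.2, 285.3, 16.1]
ee_rot: [0.002, 0.796, 0.605, 0.007]
force: [-0.4, 0.5, -0.6]
grip_width: 0.608
```

>>> play_rows([
  [0,0,0,0,0,0,-0.3],
  [0,0,0,0,0,0,-0.3],
  [0,0,0,0,0,0,-0.3],
  [0,0,0,0,0,0,-0.3],
])

```text
time_s: 3.27
eef_pos: [485.1, 285.4, 16.3]
ee_rot: [0.002, 0.796, 0.605, 0.007]
force: [0.1, 0.4, -1.0]
grip_width: 0.431
```

Run:
```python
from m import *
for n,b in (('scene',(200,150,296,230)),('side',(208,188,303,243))):
    c=cap(n);m=box(c['img'].mean(2)<78,*b)
    if n=='scene': m[:182,266:]=0
    print(n,m.sum(),rect(wpts(c,m,0)))
```

```text
scene 146 [515.7  18.9 223.  181.8  -4.7]
side 223 [513.2  10.4 222.9 182.2  -4.6]
```

>>> play_rows([
  [-1,-7,0,0,0,0.006,-0.3],
  [-2,-12,0,0,0,0.01,-0.3],
  [-2.5,-15,0,0,0,0.013,-0.3],
  [-2.5,-15,0,0,0,0.013,-0.3],
  [-2.5,-15,0,0,0,0.013,-0.3],
])

```text
time_s: 3.78
eef_pos: [473.8, 220.8, 16.3]
ee_rot: [0.001, 0.777, 0.629, 0.008]
force: [0.9, 1.3, -1.6]
grip_width: 0.429
```

>>> play_rows([
  [-2.3,-15,0,0,0,0.01,-0.3],
  [-2.3,-15,0,0,0,0.01,-0.3],
  [-2.3,-15,0,0,0,0.01,-0.3],
  [-2.3,-15,0,0,0,0.01,-0.3],
  [-2.3,-15,0,0,0,0.01,-0.3],
])

```text
time_s: 4.2
eef_pos: [460.2, 141.1, 16.3]
ee_rot: [0.001, 0.759, 0.651, 0.008]
force: [0.2, 1.0, -2.0]
grip_width: 0.431
```

>>> play_rows([
  [-2.3,-15,0,0,0,0.01,-0.3],
  [-2.3,-15,0,0,0,0.01,-0.3],
  [-2.3,-15,0,0,0,0.01,-0.3],
  [-1,-8,0,0,0,0.01,-0.3],
  [0,0,0,0,0,0,-0.3],
])

```text
time_s: 4.62
eef_pos: [450.0, 82.3, 16.3]
ee_rot: [0.0, 0.745, 0.667, 0.008]
force: [0.6, 0.2, -1.6]
grip_width: 0.432
```

Run:
```python
from h import *
print(sense()['eef_pos'],sense()['ee_rot'])
a=cap('scene')['img'][130:250,180:340];w=cap('wrist','w2raw.png')['img']
cv2.imwrite('pics/w2.png',np.vstack([cv2.resize(w,(480,360)),cv2.resize(a,(320,240),interpolation=cv2.INTER_CUBIC).repeat(1,0) if 0 else cv2.copyMakeBorder(cv2.resize(a,(320,240),interpolation=cv2.INTER_CUBIC),0,0,0,160,0)]))
```

```text
[449.99086201  82.34442032  16.33449675] [1.32244466e-04 7.45196216e-01 6.66797808e-01 7.95391135e-03]
```

View pics/w2.png

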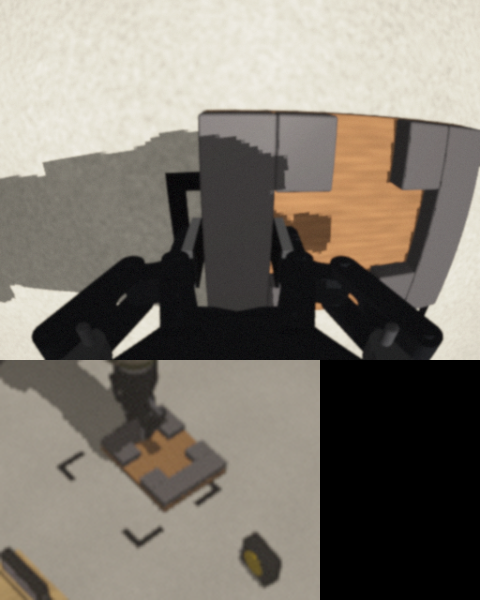

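The tray is held and following, with the spot's left tape corner at about (175,185) in the wrist picture. Finishing the slide.

>>> play_rows([
  [-1,-12,0,0,0,0.01,-0.3],
  [-1,-15,0,0,0,0.01,-0.3],
  [-1,-14,0,0,0,0.01,-0.3],
  [-0.5,-8,0,0,0,0.002,-0.3],
  [0,0,0,0,0,0,-0.3],
])

```text
time_s: 5.13
eef_pos: [446.3, 35.8, 16.3]
ee_rot: [-0.0, 0.733, 0.681, 0.008]
force: [-0.1, -1.1, -1.5]
grip_width: 0.431
```

>>> play_rows([
  [0,-2,0,0,0,0,-0.3],
  [0,0,0,0,0,0,-0.3],
])

```text
time_s: 5.3
eef_pos: [446.4, 34.5, 16.3]
ee_rot: [-0.0, 0.733, 0.68, 0.008]
force: [0.8, -1.5, -1.5]
grip_width: 0.433
```

Run:
```python
from h import *
print(sense()['eef_pos'],sense()['ee_rot'])
a=cap('scene')['img'][145:235,195:315];b=cap('side')['img'][180:255,200:320];w=cap('wrist','w3raw.png')['img'][80:384]
print(a.shape)
cv2.imwrite('pics/w3.png',np.vstack([np.hstack([cv2.resize(a,(400,300),interpolation=cv2.INTER_CUBIC),cv2.resize(b,(400,300),interpolation=cv2.INTER_CUBIC)]),cv2.copyMakeBorder(cv2.resize(w,(505,300)),0,0,0,295,0)]))
```

```text
[446.39973674  34.48265903  16.29607786] [-2.68966718e-04  7.32865769e-01  6.80323224e-01  8.24641036e-03]
(90, 120, 3)
```

View pics/w3.png

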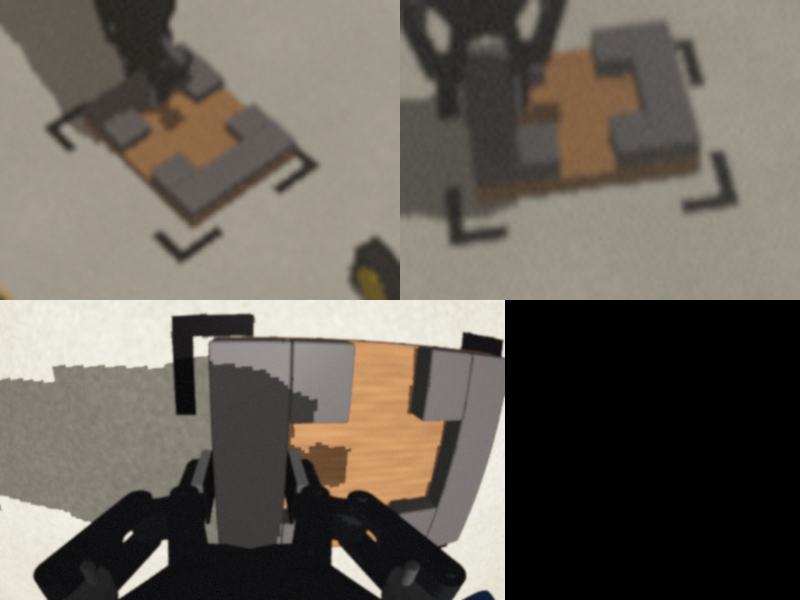

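The y gap is larger on the -y side and the near-left gap is visible at (193,333) in the picture. I'll compute the offset from the wrist corners and the far-side tape.

Run:
```python
from h import *
c=cap('wrist')
def f(x,y,z): return hit(c,x/.986,(y-300)/.987+80,z,True)[:2]
th=np.radians(-4.65);R=np.array([[np.cos(th),-np.sin(th)],[np.sin(th),np.cos(th)]])
i=f(193,333,0);o=f(172.5,316,0)
print('inner',i,'outer',o,'spot from inner',i-R@[-102,82],'from outer', o-R@[-111.5,91])
t=f(210,340.5,30);print('tray corner',t,'centre',t-R@[-90,70])
i2=f(504,352,30);print(i2)
# views: nearside tape corners inner & tray base bottom corners
for n,off,pts in (('scene',(195,145),{'sA(+x-y)':(185,247),'sB(+x+y)':(299,161),'tA':(195,226),'tB':(296,152)}),('side',(200,180),{'sA(-x-y)':(463,232),'sB(+x-y)':(724,198),'tA':(480,202),'tB':(698,172)})):
    c2=cap(n)
    for k,(x,y) in pts.items():
        if n=='side': x-=400
        s=.3
        v=y*s if n=='scene' else y*.25
        print(n,k,hit(c2,off[0]+x*s-.3,off[1]+v-.3,0)[:2].round(1))
```

```text
inner [420.76455201 107.36997505] outer [410.22253173 118.08319018] spot from inner [515.78118296  17.37086482] from outer [513.97827483  18.34355024]
tray corner [433.58607126 104.22757788] centre [517.61502504  27.16179477]
[604.23242077  94.78336849]
scene sA(+x-y) [610.9 -66.6]
scene sB(+x+y) [617.7  91.8]
scene tA [599.9 -41.9]
scene tB [607.4  98.4]
side sA(-x-y) [405.5 -63.4]
side sB(+x-y) [610.1 -82.6]
side tA [423.1 -37.8]
side tB [597.7 -52.2]
```

>>> play_rows([
  [-1,-6,0,0,0,-0.003,-0.3],
  [-1,-6,0,0,0,-0.003,-0.3],
  [0,0,0,0,0,0,-0.3],
  [0,0,0,0,0,0,-0.3],
])

```text
time_s: 5.93
eef_pos: [444.0, 21.9, 16.3]
ee_rot: [-0.0, 0.735, 0.679, 0.008]
force: [-0.4, 1.7, -1.2]
grip_width: 0.433
```

>>> play_rows([
  [0,0,0,0,0,0,0],
  [0,0,0,0,0,0,0.4],
  [0,0,0,0,0,0,1],
  [0,0,0,0,0,0,1],
  [0,0,0,0,0,0,1],
])

```text
time_s: 6.35
eef_pos: [444.4, 21.5, 16.6]
ee_rot: [-0.0, 0.735, 0.678, 0.009]
force: [0.8, -0.1, -1.2]
grip_width: 1.001
```

>>> play_rows([
  [0,0,15,0,0,0,1],
  [0,0,25,0,0,0,1],
  [0,0,35,0,0,0,1],
  [0,0,35,0,0,0,1],
  [0,0,35,0,0,0,1],
])

```text
time_s: 6.77
eef_pos: [439.3, 22.7, 161.0]
ee_rot: [-0.007, 0.735, 0.678, 0.004]
force: [1.7, -0.4, -0.1]
grip_width: 0.998
```

>>> play_rows([
  [35,-30,25,0,0,0,1],
  [35,-30,25,0,0,0,1],
  [0,-30,0,0,0,0,1],
  [0,0,0,0,0,0,1],
])

```text
time_s: 7.1
eef_pos: [499.0, -57.9, 210.8]
ee_rot: [-0.0, 0.733, 0.68, 0.008]
force: [-1.3, 0.2, -0.8]
grip_width: 0.998
```

Run:
```python
from h import *
print(sense()['eef_pos'],sense()['ee_rot'])
w=cap('wrist','w4raw.png')['img']
cv2.imwrite('pics/w4.png',cv2.resize(w,(800,600),interpolation=cv2.INTER_CUBIC))
```

```text
[499.04303097 -57.90821459 210.79380889] [-3.65098849e-05  7.33374377e-01  6.79781891e-01  7.65524759e-03]
```

View pics/w4.png

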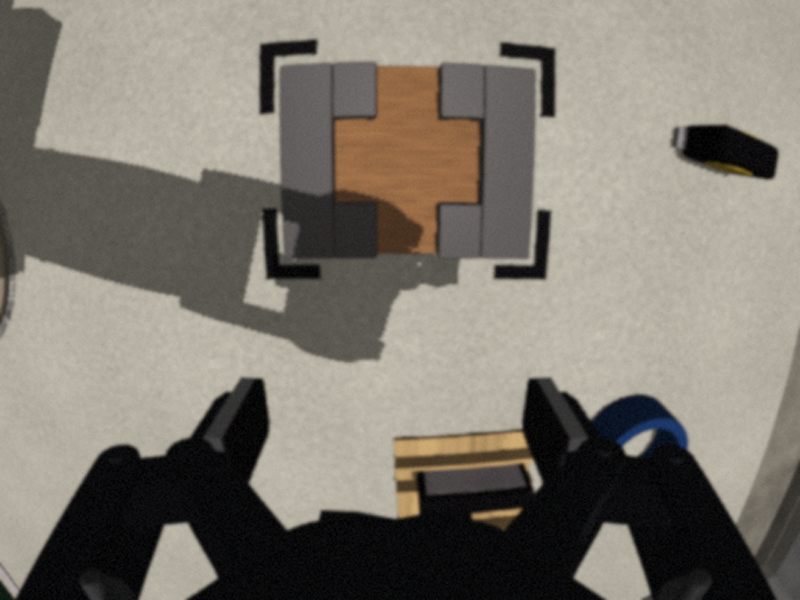

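The tray sits centred and square inside the corners; gaps look about equal on all sides. Top corners are about (280,66), (535,69), (529,258), (288,258). The rack is at the bottom. Next I'll go over the long pack with the jaws across its thickness.

Run:
```python
from h import *
c=cap('wrist')
def q(L,z):
    P=np.array([hit(c,x*.64-.2,y*.64-.2,z,True)[:2] for x,y in L]);d=P[1]-P[0]+P[2]-P[3]
    print(P.mean(0).round(1),np.degrees(np.arctan2(d[1],d[0])).round(2),np.hypot(*(P[1]-P[0])).round(),np.hypot(*(P[2]-P[1])).round())
q([(280,66),(535,68),(529,258),(284,258)],30)
q([(333,118),(484,118),(483,204),(333,204)],14)
q([(261,45),(555,49),(547,278),(267,278)],0)
```

```text
[515.4  17.4] -4.33 179.0 139.0
[516.2  16.8] -4.08 110.0 64.0
[517.4  17.7] -4.49 228.0 186.0
```

>>> play_rows([
  [4,-14,-1,0,0,-0.115,1],
  [4,-14,-1,0,0,-0.115,1],
  [4,-14,-1,0,0,-0.115,1],
  [4,-14,-1,0,0,-0.115,1],
  [4,-14,-1,0,0,-0.115,1],
])

```text
time_s: 7.62
eef_pos: [516.5, -119.7, 203.3]
ee_rot: [-0.002, 0.899, 0.438, 0.007]
force: [0.3, -0.5, 0.3]
grip_width: 0.999
```

>>> play_rows([
  [4,-14,-1,0,0,-0.115,1],
  [4,-14,-1,0,0,-0.115,1],
  [4,-14,-1,0,0,-0.115,1],
  [4,-14,-1,0,0,-0.115,1],
  [4,-14,-1,0,0,-0.115,1],
])

```text
time_s: 8.03
eef_pos: [535.5, -186.0, 195.1]
ee_rot: [-0.003, 0.988, 0.153, 0.005]
force: [-0.1, 0.2, -0.1]
grip_width: 0.996
```

>>> play_rows([
  [4,-14,-1,0,0,-0.115,1],
  [4,-14,-1,0,0,-0.115,1],
  [4,-14,-1,0,0,-0.115,1],
  [0,0,0,0,0,0,1],
  [0,0,0,0,0,0,1],
])

```text
time_s: 8.45
eef_pos: [547.2, -224.9, 188.4]
ee_rot: [-0.004, 1.0, -0.028, 0.003]
force: [-0.0, 0.1, 0.2]
grip_width: 1.004
```

Run:
```python
from h import *
print(sense()['eef_pos'],sense()['ee_rot'],sense()['joints'])
w=cap('wrist','w5raw.png')['img']
cv2.imwrite('pics/w5.png',cv2.resize(w,(800,600),interpolation=cv2.INTER_CUBIC))
```

```text
[ 547.23062081 -224.89252775  188.36022664] [-0.00446347  0.99960703 -0.02752823  0.00283992] [-0.59244227  0.49169476  1.35164248  0.01098625  1.29825262  1.03046093]
```

View pics/w5.png

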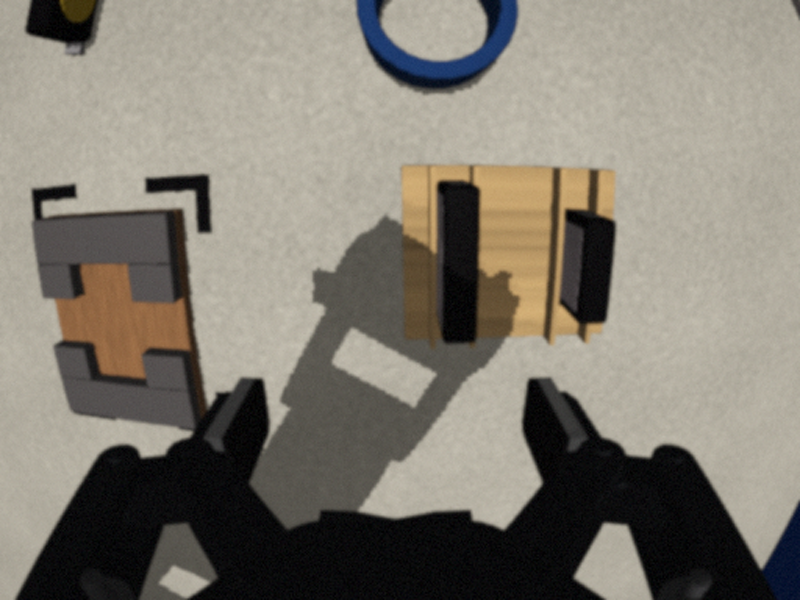

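The long pack's top outline is at (438,182), (478,182), (476,342), (443,341); the short pack is the right-hand one. The tray is undisturbed.

Run:
```python
from h import *
c=cap('wrist')
for z in (56,62):
    P=np.array([hit(c,x*.64-.2,y*.64-.2,z,True)[:2] for x,y in [(438,182),(478,183),(476,342),(442,342)]]);d=P[0]-P[3]+P[1]-P[2]
    print(z,P.mean(0).round(1),np.degrees(np.arctan2(d[1],d[0])).round(2),np.hypot(*d).round(1)/2,np.hypot(*(P[1]-P[0])).round(1))
```

```text
56 [ 554.1 -262.6] -0.79 102.0 23.9
62 [ 555.7 -261.9] -0.79 99.75 23.4
```

>>> play_rows([
  [3,-12,-20,0,0,0.01,0.2],
  [3,-12,-25,0,0,0.01,0.2],
  [2,-10,-25,0,0,0.005,0.2],
  [0,0,0,0,0,0,0.2],
  [0,0,0,0,0,0,0.2],
])

```text
time_s: 8.97
eef_pos: [556.1, -254.3, 119.2]
ee_rot: [-0.004, 1.0, -0.006, 0.005]
force: [0.2, -0.2, 1.2]
grip_width: 0.602
```

>>> play_rows([
  [-0.5,-7.5,-15,0,0,-0.01,0.2],
  [0,0,-20,0,0,0,0.2],
  [0,0,-15,0,0,0,0.2],
  [0,0,0,0,0,0,0.2],
  [0,0,0,0,0,0,0.2],
])

```text
time_s: 9.38
eef_pos: [558.0, -258.6, 76.4]
ee_rot: [-0.001, 1.0, -0.007, 0.008]
force: [0.3, -0.7, 0.0]
grip_width: 0.6
```

>>> play_rows([
  [-3,-5,0,0,0,0,0.2],
  [0,0,-10,0,0,0,0.2],
  [0,0,-12,0,0,0,0.2],
  [0,0,-10,0,0,0,0.2],
  [0,0,0,0,0,0,0.2],
])

```text
time_s: 9.8
eef_pos: [556.5, -264.0, 47.4]
ee_rot: [0.001, 1.0, -0.006, 0.012]
force: [0.3, 0.2, 0.5]
grip_width: 0.598
```

>>> play_rows([
  [0,1,-8,0,0.024,-0.01,0.2],
  [0,0,-8,0,0,0,0.2],
  [0,0,0,0,0,0,0.2],
  [0,0,0,0,0,0,0.2],
])

```text
time_s: 10.13
eef_pos: [556.2, -262.7, 29.2]
ee_rot: [0.0, 1.0, -0.011, -0.001]
force: [-0.2, -0.0, 0.4]
grip_width: 0.599
```

>>> play_rows([
  [0,0,0,0,0,0,-0.2],
  [0,0,0,0,0,0,-0.5],
  [0,0,0,0,0,0,-0.7],
  [0,0,0,0,0,0,-0.7],
  [0,0,0,0,0,0,-0.7],
], grip_force=40)

```text
time_s: 10.55
eef_pos: [556.1, -262.9, 29.7]
ee_rot: [0.0, 1.0, -0.011, -0.0]
force: [0.0, 1.3, -2.1]
grip_width: 0.251
```

Gripped (opening 21 mm). Lifting.

>>> play_rows([
  [0,0,8,0,0,0,-0.7],
  [0,0,14,0,0,0,-0.7],
  [0,0,18,0,0,0,-0.7],
  [0,0,20,0,0,0,-0.7],
  [0,0,20,0,0,0,-0.7],
], grip_force=60)

```text
time_s: 10.97
eef_pos: [553.2, -261.7, 109.3]
ee_rot: [-0.002, 1.0, -0.011, -0.005]
force: [0.0, 0.0, -2.3]
grip_width: 0.245
```

>>> play_rows([
  [0,0,20,0,0,0,-0.7],
  [0,0,20,0,0,0,-0.7],
  [-2,8,8,0,0,0.05,-0.7],
  [-4,12,0,0,0,0.1,-0.7],
  [-4,12,0,0,0,0.115,-0.7],
])

```text
time_s: 11.38
eef_pos: [544.0, -231.2, 167.8]
ee_rot: [0.001, 0.992, 0.123, -0.001]
force: [-0.4, -0.7, -3.1]
grip_width: 0.247
```

>>> play_rows([
  [-5,12,0,0,0,0.115,-0.7],
  [-5,12,0,0,0,0.115,-0.7],
  [-5,12,0,0,0,0.115,-0.7],
  [-5,12,0,0,0,0.115,-0.7],
  [-5,12,0,0,0,0.115,-0.7],
])

```text
time_s: 11.8
eef_pos: [517.5, -168.0, 171.4]
ee_rot: [0.002, 0.911, 0.413, 0.001]
force: [-0.0, 1.5, -2.1]
grip_width: 0.246
```

>>> play_rows([
  [-5,8,0,0,0,0.115,-0.7],
  [-4,8,0,0,0,0.115,-0.7],
  [-3,4,0,0,0,0.1,-0.7],
  [-2,0,0,0,0,0.03,-0.7],
  [0,0,0,0,0,0,-0.7],
])

```text
time_s: 12.22
eef_pos: [501.5, -143.7, 174.6]
ee_rot: [0.002, 0.814, 0.581, 0.002]
force: [0.2, 0.2, -3.4]
grip_width: 0.248
```

>>> play_rows([
  [0,0,-5,-0.02,-0.057,0,-0.7],
  [0,0,-5,-0.04,-0.113,0,-0.7],
  [0,0,-5,-0.04,-0.113,0,-0.7],
  [0,0,-5,-0.04,-0.113,0,-0.7],
  [0,0,-5,-0.04,-0.113,0,-0.7],
])

```text
time_s: 12.63
eef_pos: [504.5, -146.2, 154.3]
ee_rot: [0.231, 0.784, 0.554, 0.16]
force: [1.8, 1.1, -3.2]
grip_width: 0.244
```

>>> play_rows([
  [0,0,-5,-0.04,-0.113,0,-0.7],
  [0,0,-5,-0.04,-0.113,0,-0.7],
  [0,0,-5,-0.04,-0.113,0,-0.7],
  [0,0,0,-0.02,-0.057,0,-0.7],
  [0,0,0,0,0,0,-0.7],
])

```text
time_s: 13.05
eef_pos: [512.6, -132.8, 149.9]
ee_rot: [0.277, 0.755, 0.549, 0.228]
force: [-1.1, -0.4, -3.3]
grip_width: 0.246
```

```bash
cat > st.py <<'E'
from h import *
from scipy.spatial.transform import Rotation as Ro
s=sense();q=s['ee_rot'];R=Ro.from_quat([*q[1:],q[0]]).as_matrix()
print(s['time_s'],s['eef_pos'].round(1) if hasattr(s['eef_pos'],'round') else s['eef_pos'],'y',R[:,1].round(3),'z',R[:,2].round(3),'tilt',np.degrees(np.arccos(-R[2,2])).round(1),np.round(s['joints'],2),s['force'])
E
python3 st.py
```

```text
13.05 [ 512.6 -132.8  149.9] y [ 0.703 -0.244  0.668] z [ 0.648 -0.168 -0.743] tilt 42.0 [-0.58  0.16  2.14  1.04  0.25 -1.21] [-1.13517426 -0.3795347  -3.30882268]
```

Tilting the tool outward runs into the wrist singularity (joint 5 near 0), so I'll tilt inward instead.

>>> play_rows([
  [0,0,5,0.025,0.08,0,-0.7],
  [0,0,5,0.03,0.11,0,-0.7],
  [-4,0,0,0.03,0.115,0,-0.7],
  [-6,0,0,0.03,0.115,0,-0.7],
  [-6,0,0,0.03,0.115,0,-0.7],
])

```text
time_s: 13.47
eef_pos: [500.3, -128.4, 155.4]
ee_rot: [0.123, 0.798, 0.579, 0.116]
force: [0.7, 1.4, -3.9]
grip_width: 0.252
```

>>> play_rows([
  [-6,0,0,0.03,0.1,0,-0.7],
  [-6,0,0,0,0,0,-0.7],
  [0,0,0,0,0,0,-0.7],
])

```text
time_s: 13.72
eef_pos: [488.0, -133.1, 158.4]
ee_rot: [0.084, 0.808, 0.578, 0.076]
force: [-1.1, 0.9, -3.0]
grip_width: 0.247
```

```bash
python3 st.py
```

```text
13.7167 [ 488.  -133.1  158.4] y [ 0.922 -0.317  0.223] z [ 0.219 -0.048 -0.975] tilt 13.0 [-0.54  0.23  1.83  0.09  0.87 -0.26] [-1.13924925  0.87322137 -2.9873721 ]
```

>>> play_rows([
  [-6,0,0,0.035,0.1,0,-0.7],
  [-6,0,0,0.038,0.113,0,-0.7],
  [-6,0,0,0.038,0.113,0,-0.7],
  [-6,0,0,0.038,0.113,0,-0.7],
  [-6,0,0,0.038,0.113,0,-0.7],
])

```text
time_s: 14.13
eef_pos: [453.8, -134.3, 160.1]
ee_rot: [-0.151, 0.805, 0.565, -0.101]
force: [0.6, 0.8, -2.6]
grip_width: 0.247
```

>>> play_rows([
  [-6,0,0,0.038,0.113,0,-0.7],
  [-6,0,0,0.038,0.113,0,-0.7],
  [-6,0,0,0.038,0.113,0,-0.7],
  [-6,0,0,0.038,0.113,0,-0.7],
  [0,0,0,0,0,0,-0.7],
])

```text
time_s: 14.55
eef_pos: [428.6, -137.0, 157.3]
ee_rot: [-0.335, 0.749, 0.518, -0.244]
force: [-0.5, 0.3, -3.6]
grip_width: 0.246
```

```bash
python3 st.py
```

```text
14.55 [ 428.6 -137.   157.3] y [ 0.612 -0.239 -0.754] z [-0.712  0.249 -0.657] tilt 48.9 [-0.5   0.72  1.29 -0.13  1.97 -0.14] [-0.53406439  0.30663222 -3.60672534]
```

>>> play_rows([
  [0,0,-15,0.022,0.066,0,-0.7],
  [0,0,-25,0.022,0.066,0,-0.7],
  [0,0,-25,0,0,0,-0.7],
  [0,0,-20,0,0,0,-0.7],
  [0,0,-10,0,0,0,-0.7],
])

```text
time_s: 14.97
eef_pos: [430.0, -139.0, 58.5]
ee_rot: [-0.371, 0.731, 0.502, -0.276]
force: [-1.0, 0.5, -3.0]
grip_width: 0.248
```

>>> play_rows([
  [0,0,-10,0,0,0,-0.7],
  [0,0,0,0,0,0,-0.7],
])

```text
time_s: 15.13
eef_pos: [429.7, -139.1, 46.9]
ee_rot: [-0.368, 0.733, 0.502, -0.275]
force: [-0.0, 0.1, -2.5]
grip_width: 0.247
```

```bash
python3 st.py
```

```text
15.1333 [ 429.7 -139.1   46.9] y [ 0.533 -0.224 -0.816] z [-0.773  0.264 -0.578] tilt 54.7 [-0.5   0.94  1.27 -0.14  1.88 -0.1 ] [-0.02062157  0.07808226 -2.47906415]
```

>>> play_rows([
  [0,0,-7,0,0.02,0,-0.7],
  [0,0,-6,0,0,0,-0.7],
  [0,0,-3,0,0,0,-0.7],
  [0,0,0,0,0,0,-0.7],
])

```text
time_s: 15.47
eef_pos: [431.1, -140.0, 32.2]
ee_rot: [-0.37, 0.732, 0.499, -0.281]
force: [0.6, 0.1, -3.1]
grip_width: 0.249
```

>>> play_rows([
  [0,0,-2.5,0,0,0,-0.7],
  [0,0,-1.5,0,0,0,-0.7],
  [0,0,0,0,0,0,-0.7],
])

```text
time_s: 15.72
eef_pos: [431.6, -140.2, 28.5]
ee_rot: [-0.369, 0.732, 0.499, -0.281]
force: [0.7, 0.1, -2.6]
grip_width: 0.247
```

```bash
python3 st.py
python3 - <<'E'
from h import *
a=cap('side')['img'][180:300,140:300];w=cap('wrist')['img']
cv2.imwrite('pics/w6.png',np.hstack([cv2.resize(a,(400,300),interpolation=cv2.INTER_CUBIC),cv2.resize(w,(400,300))]))
E
```

```text
15.7167 [ 431.6 -140.2   28.5] y [ 0.524 -0.23  -0.82 ] z [-0.779  0.26  -0.57 ] tilt 55.2 [-0.49  0.97  1.26 -0.15  1.87 -0.09] [ 0.71959915  0.13474407 -2.5780838 ]
```

View pics/w6.png

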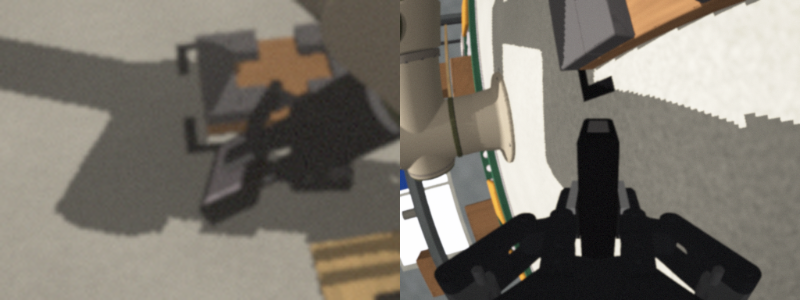

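The pack is held at 55° tilt just above the bench, clear of the tray's tape corner. Lowering to contact.

>>> play_rows([
  [0,0,-2.5,0,0,0,-0.7],
  [0,0,-1.5,0,0,0,-0.7],
  [0,0,0,0,0,0,-0.7],
])

```text
time_s: 16.07
eef_pos: [431.8, -140.3, 24.6]
ee_rot: [-0.369, 0.732, 0.499, -0.281]
force: [-0.1, 0.1, -2.2]
grip_width: 0.25
```

>>> play_rows([
  [0,0,-1.5,0,0,0,-0.7],
  [0,0,0,0,0,0,-0.7],
])

```text
time_s: 16.23
eef_pos: [431.8, -140.4, 24.0]
ee_rot: [-0.369, 0.732, 0.499, -0.281]
force: [0.9, -0.0, 0.6]
grip_width: 0.248
```

>>> play_rows([
  [0,0,1,0,0,0,-0.4],
  [0,0,1,0,0,0,-0.3],
  [0,0,0,0,0,0,-0.2],
  [0,0,0,0,0,0,-0.2],
  [0,0,0,0,0,0,-0.2],
])

```text
time_s: 16.65
eef_pos: [431.9, -140.4, 26.1]
ee_rot: [-0.369, 0.732, 0.499, -0.281]
force: [-0.6, -0.1, -0.2]
grip_width: 0.402
```

```bash
python3 st.py
python3 - <<'E'
from h import *
a=cap('side')['img'][180:300,140:300];w=cap('wrist')['img']
cv2.imwrite('pics/w7.png',np.hstack([cv2.resize(a,(400,300),interpolation=cv2.INTER_CUBIC),cv2.resize(w,(400,300))]))
E
```

```text
16.65 [ 431.9 -140.4   26.1] y [ 0.524 -0.23  -0.82 ] z [-0.779  0.26  -0.57 ] tilt 55.2 [-0.49  0.98  1.25 -0.15  1.86 -0.09] [-0.55203824 -0.05525564 -0.17428266]
```

View pics/w7.png

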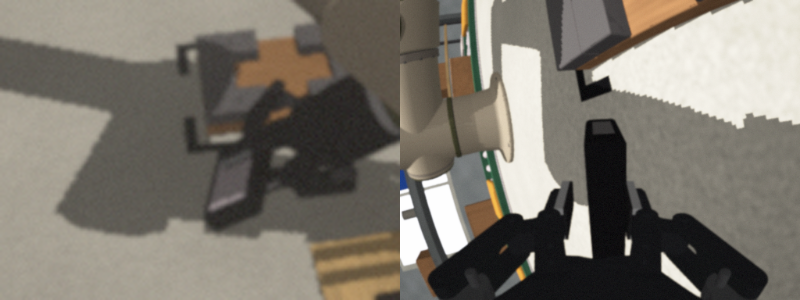

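The pack rests on the lower finger. Withdrawing low and slowly so it settles flat.

>>> play_rows([
  [4,-1.3,0,0,0,0,-0.2],
  [5,-1.7,0,0,0,0,-0.2],
  [5,-1.7,0,0,0,0,-0.2],
  [5,-1.7,0,0,0,0,-0.2],
  [0,0,0,0,0,0,-0.2],
])

```text
time_s: 17.17
eef_pos: [453.0, -147.6, 26.1]
ee_rot: [-0.369, 0.732, 0.499, -0.281]
force: [0.2, -0.4, -1.3]
grip_width: 0.398
```

```bash
python3 st.py
```

```text
17.1667 [ 453.  -147.6   26.1] y [ 0.524 -0.23  -0.82 ] z [-0.779  0.26  -0.57 ] tilt 55.2 [-0.49  1.02  1.17 -0.14  1.91 -0.09] [ 0.24695252 -0.42418056 -1.25747987]
```

>>> play_rows([
  [4,-1.3,0,0,0,0,-0.2],
  [4,-1.3,0,0,0,0,-0.2],
  [5,-1.7,0,0,0,0,-0.2],
  [7,-2.3,0,0,0,0,-0.2],
  [7,-2.3,0,0,0,0,-0.2],
])

```text
time_s: 17.58
eef_pos: [481.6, -156.9, 26.4]
ee_rot: [-0.369, 0.732, 0.499, -0.281]
force: [-0.8, -0.6, -0.5]
grip_width: 0.4
```

>>> play_rows([
  [7,-2.3,0,0,0,0,-0.2],
  [7,-2.3,4,0,0,0,-0.2],
  [7,-2.3,8,0,0,0,-0.2],
  [5,-1,20,0,0,0,-0.2],
  [0,0,30,0,0,0,-0.2],
])

```text
time_s: 18.0
eef_pos: [508.8, -164.8, 85.5]
ee_rot: [-0.373, 0.73, 0.498, -0.283]
force: [0.8, -1.1, -0.2]
grip_width: 0.405
```

>>> play_rows([
  [0,0,30,-0.04,-0.113,0,0.5],
  [0,0,25,-0.04,-0.113,0,1],
  [-5,0,20,-0.04,-0.113,0,1],
  [-8,0,10,-0.04,-0.113,0,1],
  [-8,0,0,-0.04,-0.113,0,1],
])

```text
time_s: 18.42
eef_pos: [490.9, -166.1, 174.4]
ee_rot: [-0.14, 0.814, 0.553, -0.112]
force: [1.0, -0.9, -0.8]
grip_width: 1.004
```

>>> play_rows([
  [-8,0,0,-0.04,-0.113,0,1],
  [-8,0,0,-0.04,-0.113,0,1],
  [-8,0,0,-0.02,-0.06,0,1],
  [0,0,0,0,0,0,1],
])

```text
time_s: 18.75
eef_pos: [465.6, -166.0, 180.2]
ee_rot: [-0.01, 0.828, 0.56, -0.018]
force: [-0.7, 0.6, 0.8]
grip_width: 1.0
```

```bash
python3 st.py
```

```text
18.75 [ 465.6 -166.   180.2] y [ 0.928 -0.372 -0.038] z [-0.042 -0.003 -0.999] tilt 2.4 [-0.57  0.31  1.64 -0.03  1.23 -0.18] [-0.69675096  0.59250626  0.77483735]
```

Run:
```python
from h import *
w=cap('wrist','w8raw.png')['img']
cv2.imwrite('pics/w8.png',cv2.resize(w,(800,600),interpolation=cv2.INTER_CUBIC))
```

```text
(no output)
```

View pics/w8.png

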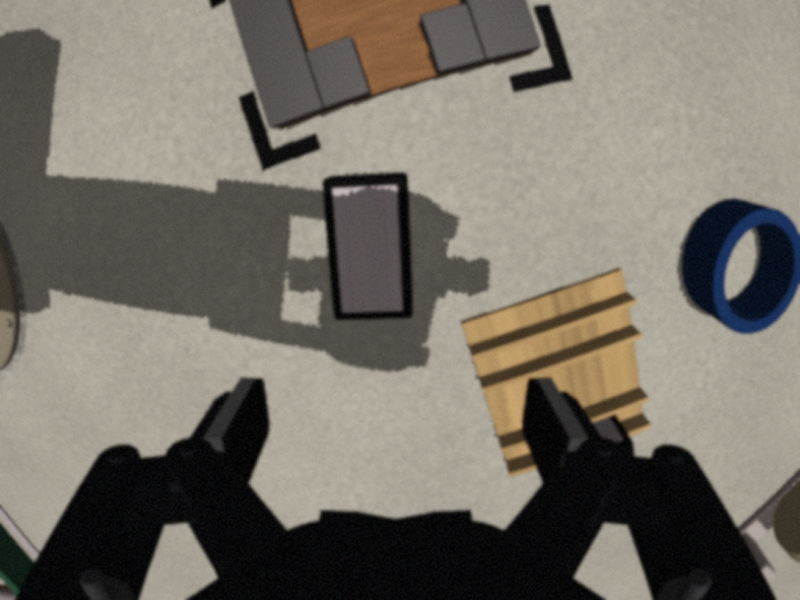

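The pack lies flat with corners at about (324,179), (406,174), (411,317), (337,319). It is clear of the tape and the rack, and the tray is still inside the corners.

```bash
python3 st.py
python3 - <<'E'
from h import *
c=cap('wrist')
P=np.array([hit(c,x*.64-.2,y*.64-.2,22,True)[:2] for x,y in [(324,179),(406,174),(411,317),(337,319)]]);d=P[0]-P[3]+P[1]-P[2]
print(P.round(1),P.mean(0).round(1),np.degrees(np.arctan2(d[1],d[0])).round(2),np.hypot(*d)/2,[np.hypot(*(P[1]-P[0])),np.hypot(*(P[2]-P[3]))])
P=np.array([hit(c,x*.64-.2,y*.64-.2,30,True)[:2] for x,y in [(277,127),(540,50)]]);d=P[1]-P[0];print(P,np.hypot(*d),np.degrees(np.arctan2(d[1],d[0])))
E
```

```text
18.8 [ 466.5 -166.4  180.4] y [ 0.927 -0.372 -0.04 ] z [-0.044 -0.003 -0.999] tilt 2.5 [-0.57  0.32  1.63 -0.03  1.23 -0.18] [0.16314478 0.04678455 1.09050392]
[[ 438.5  -93.1]
 [ 488.9 -110.3]
 [ 456.2 -202.6]
 [ 407.1 -185.5]] [ 447.7 -147.9] 70.84 97.84138352211717 [np.float64(53.266116626762376), np.float64(51.99929235298863)]
[[425.35264211 -49.69446405]
 [597.62962936 -64.00534887]] 172.87036113584242 -4.748603193285656
```

>>> play_rows([
  [-6,6,-10,0,-0.022,0.02,1],
  [-6,6,-20,0,-0.022,0.02,1],
  [-5,5,-25,0,0,0,1],
  [0,0,-25,0,0,0,1],
  [0,0,-15,0,0,0,1],
])

```text
time_s: 19.27
eef_pos: [455.6, -151.8, 84.1]
ee_rot: [0.002, 0.816, 0.578, -0.001]
force: [-0.6, 0.1, -0.0]
grip_width: 1.003
```

>>> play_rows([
  [0,0,0,0,0,0,1],
  [0,0,0,0,0,0,1],
])

```text
time_s: 19.43
eef_pos: [455.8, -151.4, 80.6]
ee_rot: [-0.002, 0.816, 0.578, -0.003]
force: [-0.1, -0.9, 0.0]
grip_width: 0.996
```

```bash
python3 st.py
```

```text
19.4333 [ 455.8 -151.4   80.6] y [ 0.944 -0.331 -0.007] z [-0.008  0.    -1.   ] tilt 0.4 [-0.56  0.4   1.81 -0.    0.94 -0.22] [-0.09228788 -0.87282822  0.03761576]
```

>>> play_rows([
  [-8,3.5,0,0,0,0,1],
  [0,0,-15,0,0,0,1],
  [0,0,-15,0,0,0,1],
  [0,0,0,0,0,0,1],
  [0,0,0,0,0,0,1],
])

```text
time_s: 19.85
eef_pos: [449.9, -149.1, 53.8]
ee_rot: [-0.0, 0.815, 0.579, -0.002]
force: [-0.1, 0.3, 0.7]
grip_width: 0.999
```

```bash
python3 st.py
```

```text
19.85 [ 449.9 -149.1   53.8] y [ 0.944 -0.33  -0.004] z [-0.005 -0.002 -1.   ] tilt 0.3 [-0.57  0.44  1.85 -0.01  0.86 -0.23] [-0.08403169  0.34684389  0.65054259]
```

>>> play_rows([
  [-3,1.5,-8,0,0,0,1],
  [0,0,-12,0,0,0,1],
  [0,0,-12,0,0,0,1],
  [0,0,-8,0,0,0,1],
  [0,0,0,0,0,0,1],
])

```text
time_s: 20.27
eef_pos: [448.2, -148.4, 16.0]
ee_rot: [0.003, 0.815, 0.579, -0.001]
force: [0.5, 0.2, -0.5]
grip_width: 1.002
```

>>> play_rows([
  [0,0,-4,0,0,0,1],
  [0,0,0,0,0,0,1],
  [0,0,0,0,0,0,1],
])

```text
time_s: 20.52
eef_pos: [448.7, -148.7, 12.7]
ee_rot: [0.004, 0.815, 0.579, -0.001]
force: [0.5, 0.2, 0.2]
grip_width: 0.998
```

```bash
python3 st.py
```

```text
20.5167 [ 448.7 -148.7   12.7] y [ 0.944 -0.33   0.005] z [ 0.003 -0.007 -1.   ] tilt 0.4 [-0.57  0.51  1.88 -0.01  0.75 -0.23] [0.46919987 0.15858667 0.16142489]
```

Down to z≈4, then close.

>>> play_rows([
  [0,0,-5,0,0,0,1],
  [0,0,-4,0,0,0,1],
  [0,0,0,0,0,0,1],
])

```text
time_s: 20.77
eef_pos: [449.2, -149.0, 3.9]
ee_rot: [0.005, 0.815, 0.579, -0.0]
force: [0.1, -0.3, -0.2]
grip_width: 1.001
```

>>> play_rows([
  [0,0,0,0,0,0,0.6],
  [0,0,0,0,0,0,0.4],
  [0,0,0,0,0,0,0.2],
  [0,0,0,0,0,0,0.1],
  [0,0,0,0,0,0,0.1],
], grip_force=40)

```text
time_s: 21.18
eef_pos: [448.8, -148.7, 4.0]
ee_rot: [0.004, 0.815, 0.579, -0.001]
force: [0.2, -0.9, -0.7]
grip_width: 0.643
```

```bash
python3 st.py
```

```text
21.1833 [ 448.8 -148.7    4. ] y [ 0.944 -0.329  0.006] z [ 0.003 -0.007 -1.   ] tilt 0.5 [-0.57  0.53  1.88 -0.01  0.73 -0.23] [ 0.16218608 -0.86912563 -0.73677432]
```

>>> play_rows([
  [0,0,6,0,0,0,0.1],
  [0,0,12,0,0,0,0.1],
  [0,0,16,0,0,0,0.1],
  [0,0,18,0,0,0,0.1],
  [0,0,18,0,0,0,0.1],
], grip_force=60)

```text
time_s: 21.6
eef_pos: [446.1, -147.1, 74.0]
ee_rot: [-0.0, 0.815, 0.579, -0.003]
force: [0.7, -0.3, -3.3]
grip_width: 0.635
```

>>> play_rows([
  [2,6,15,0,0,-0.06,0.1],
  [5,12,8,0,0,-0.1,0.1],
  [5,12,0,0,0,-0.11,0.1],
  [5,12,0,0,0,-0.11,0.1],
  [5,12,0,0,0,-0.11,0.1],
])

```text
time_s: 22.02
eef_pos: [469.3, -93.4, 103.7]
ee_rot: [0.002, 0.935, 0.354, -0.001]
force: [-0.5, -0.2, -2.8]
grip_width: 0.631
```

>>> play_rows([
  [5,12,0,0,0,-0.11,0.1],
  [5,12,0,0,0,-0.11,0.1],
  [5,12,0,0,0,-0.11,0.1],
  [5,12,0,0,0,-0.11,0.1],
  [5,12,0,0,0,-0.11,0.1],
])

```text
time_s: 22.43
eef_pos: [494.4, -29.9, 105.0]
ee_rot: [0.002, 0.997, 0.072, -0.002]
force: [-0.8, 0.7, -2.4]
grip_width: 0.636
```

>>> play_rows([
  [5,12,0,0,0,-0.11,0.1],
  [5,12,0,0,0,-0.1,0.1],
  [5,10,0,0,0,-0.04,0.1],
  [0,0,0,0,0,0,0.1],
  [0,0,0,0,0,0,0.1],
])

```text
time_s: 22.85
eef_pos: [509.4, 8.1, 105.6]
ee_rot: [0.001, 0.998, -0.06, -0.003]
force: [-0.1, -0.2, -2.7]
grip_width: 0.635
```

```bash
python3 st.py
```

```text
22.85 [509.4   8.1 105.6] y [-0.12  -0.993  0.002] z [-0.006 -0.002 -1.   ] tilt 0.3 [-0.21  0.42  1.7  -0.    1.03  1.48] [-0.12604269 -0.20918811 -2.74720962]
```

>>> play_rows([
  [3,5,-12,0,0,0.022,0.1],
  [3,5,-15,0,0,0.022,0.1],
  [0,0,-14,0,0,0,0.1],
  [0,0,-8,0,0,0,0.1],
  [0,0,0,0,0,0,0.1],
])

```text
time_s: 23.27
eef_pos: [514.8, 17.2, 52.8]
ee_rot: [0.001, 0.999, -0.033, -0.003]
force: [-0.4, 0.6, -2.8]
grip_width: 0.638
```

>>> play_rows([
  [0,0,0,0,0,0,0.1],
])

```text
time_s: 23.35
eef_pos: [514.5, 17.0, 52.3]
ee_rot: [0.001, 0.999, -0.033, -0.003]
force: [-0.3, 0.7, -2.5]
grip_width: 0.639
```

```bash
python3 st.py
```

```text
23.35 [514.5  17.   52.3] y [-0.066 -0.998  0.003] z [-0.007 -0.002 -1.   ] tilt 0.4 [-0.19  0.51  1.73 -0.    0.91  1.45] [-0.27211856  0.66339832 -2.48664837]
```

Run:
```python
from h import *
w=cap('wrist','w9raw.png')['img'];a=cap('scene')['img'][145:235,195:315];b=cap('side')['img'][170:245,200:320]
cv2.imwrite('pics/w9.png',np.hstack([cv2.resize(w[100:340,130:400],(540,480),interpolation=cv2.INTER_CUBIC),np.vstack([cv2.resize(a,(260,240),interpolation=cv2.INTER_CUBIC),cv2.resize(b,(260,240),interpolation=cv2.INTER_CUBIC)])]))
```

```text
(no output)
```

View pics/w9.png

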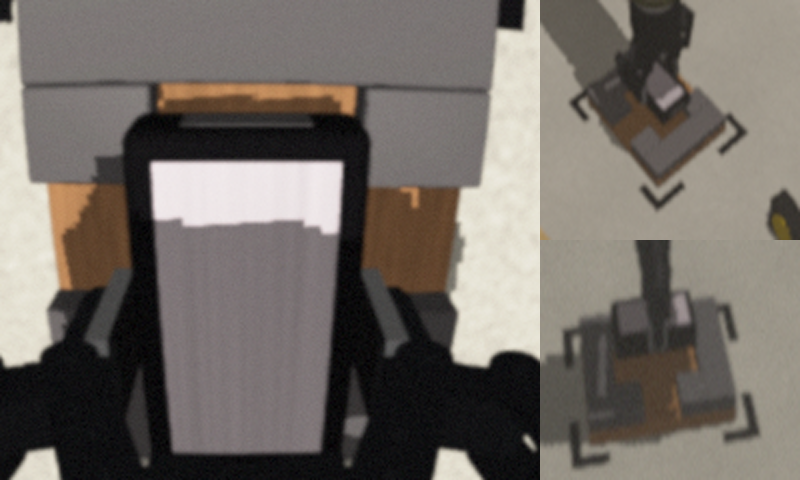

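Pack hangs centred over the pocket between the foam blocks, and the tray is still inside the corners. I'll compare the pack and pocket edges numerically.

Run:
```python
from h import *
s=sense();t=np.array(s['eef_pos'])[:2]
c=cap('wrist')
th=np.radians(-4.4);e=np.array([[np.cos(th),np.sin(th)],[-np.sin(th),np.cos(th)]])
def f(x,y,z): return (e@(hit(c,130+x/2-.25,100+y/2-.25,z,True)[:2]-t)).round(1)
print('rel TCP in tray axes; pocket corner tops',f(158,86,30),f(357,88,30))
print('tray end corners',f(497,88,30),f(20,86,30),'block ends',f(32,182,30),f(483,186,30))
print('thumb gap edges inner', f(97,183,30), f(366,185,30))
print('pack bottom edge',f(250,113,48.3),'top edge 127',f(250,127,70.3), f(250,118,70.3))
print('pack sides top',f(127,160,70.3),f(369,160,70.3))
print('panel', f(150,162,70.3),f(343,162,70.3),f(173,453,70.3),f(323,452,70.3))
```

```text
rel TCP in tray axes; pocket corner tops [51.9 26. ] [ 51.9 -30.5]
tray end corners [ 53.7 -73.9] [52.7 67.7] block ends [22.8 66.5] [ 22.7 -73.1]
thumb gap edges inner [22.7 45.5] [ 22.8 -35. ]
pack bottom edge [48.1  0.1] top edge 127 [49.7  0.3] [51.7  0.3]
pack sides top [42.  27.6] [ 42.5 -26.3]
panel [41.6 22.4] [ 42.  -20.4] [-45.7  21.3] [-45.  -21.9]
```

>>> play_rows([
  [1.5,-4,0,0,-0.006,-0.008,0.1],
  [0,0,0,0,0,0,0.1],
  [0,0,0,0,0,0,0.1],
])

```text
time_s: 23.8
eef_pos: [517.5, 12.4, 54.7]
ee_rot: [0.001, 0.999, -0.038, 0.002]
force: [-0.2, -0.1, -2.4]
grip_width: 0.632
```

```bash
python3 st.py
```

```text
23.8 [517.5  12.4  54.7] y [-0.075 -0.997  0.003] z [ 0.005 -0.003 -1.   ] tilt 0.3 [-0.2   0.51  1.72 -0.    0.9   1.45] [-0.21640461 -0.1429334  -2.39727911]
```

>>> play_rows([
  [-1.5,1,-4,0,0,0,0.1],
  [0,0,-5,0,0,0,0.1],
  [0,0,-5,0,0,0,0.1],
  [0,0,0,0,0,0,0.1],
  [0,0,0,0,0,0,0.1],
])

```text
time_s: 24.22
eef_pos: [515.8, 13.4, 39.3]
ee_rot: [0.001, 0.999, -0.038, 0.003]
force: [0.0, -0.2, -2.6]
grip_width: 0.641
```

```bash
python3 st.py
```

```text
24.2167 [515.8  13.4  39.3] y [-0.075 -0.997  0.003] z [ 0.005 -0.003 -1.   ] tilt 0.3 [-0.2   0.53  1.74 -0.    0.87  1.45] [ 0.04103628 -0.21955454 -2.58680348]
```

>>> play_rows([
  [0,0,-3,0,0,0,0.1],
  [0,0,-3,0,0,0,0.1],
  [0,0,0,0,0,0,0.1],
])

```text
time_s: 24.47
eef_pos: [515.7, 13.5, 32.6]
ee_rot: [0.001, 0.999, -0.038, 0.002]
force: [-0.3, 0.3, -3.0]
grip_width: 0.637
```

>>> play_rows([
  [0,0,-2,0,0,0,0.1],
  [0,0,-2,0,0,0,0.1],
  [0,0,0,0,0,0,0.1],
])

```text
time_s: 24.72
eef_pos: [515.8, 13.5, 28.2]
ee_rot: [0.001, 0.999, -0.038, 0.002]
force: [0.8, -0.4, -2.7]
grip_width: 0.641
```

```bash
python3 st.py
```

```text
24.7167 [515.8  13.5  28.2] y [-0.075 -0.997  0.003] z [ 0.005 -0.003 -1.   ] tilt 0.3 [-0.2   0.55  1.74 -0.    0.84  1.45] [ 0.8346566  -0.40785376 -2.67805803]
```

Pack bottom is about 6 mm below the foam top with no contact force, so it is entering the pocket. Continuing.

>>> play_rows([
  [0,0,-2,0,0,0,0.1],
  [0,0,-2,0,0,0,0.1],
  [0,0,-1,0,0,0,0.1],
  [0,0,0,0,0,0,0.1],
])

```text
time_s: 25.05
eef_pos: [515.9, 13.5, 22.7]
ee_rot: [0.001, 0.999, -0.038, 0.003]
force: [0.5, -0.4, -3.1]
grip_width: 0.636
```

>>> play_rows([
  [0,0,-2,0,0,0,0.1],
  [0,0,-1,0,0,0,0.1],
  [0,0,0,0,0,0,0.1],
])

```text
time_s: 25.3
eef_pos: [516.0, 13.5, 19.4]
ee_rot: [0.002, 0.999, -0.038, 0.003]
force: [0.3, 1.3, -2.5]
grip_width: 0.638
```

```bash
python3 st.py
```

```text
25.3 [516.   13.5  19.4] y [-0.075 -0.997  0.003] z [ 0.005 -0.003 -1.   ] tilt 0.3 [-0.2   0.56  1.75 -0.    0.82  1.45] [ 0.31962702  1.27945033 -2.48602076]
```

>>> play_rows([
  [0,0,-1.2,0,0,0,0.1],
  [0,0,0,0,0,0,0.1],
])

```text
time_s: 25.47
eef_pos: [516.2, 13.4, 18.4]
ee_rot: [0.002, 0.999, -0.038, 0.003]
force: [-1.7, -0.4, -0.5]
grip_width: 0.636
```

>>> play_rows([
  [0,0,-1,0,0,0,0.1],
  [0,0,0,0,0,0,0.1],
])

```text
time_s: 25.63
eef_pos: [516.2, 13.5, 18.5]
ee_rot: [0.002, 0.999, -0.037, 0.003]
force: [-2.3, -0.7, -0.2]
grip_width: 0.638
```

Contact at z 18.4, which matches the pocket floor at 14 plus 4 for the grip height. Releasing and rising.

>>> play_rows([
  [0,0,0,0,0,0,0.4],
  [0,0,0,0,0,0,0.6],
  [0,0,0,0,0,0,0.8],
  [0,0,0,0,0,0,1],
  [0,0,0,0,0,0,1],
])

```text
time_s: 26.05
eef_pos: [517.1, 13.3, 19.1]
ee_rot: [0.002, 0.999, -0.038, 0.004]
force: [0.2, -0.6, 0.1]
grip_width: 1.004
```

>>> play_rows([
  [0,0,8,0,0,0,1],
  [0,0,15,0,0,0,1],
  [0,0,25,0,0,0,1],
  [0,0,35,0,0,0,1],
  [0,0,35,0,0,0,1],
])

```text
time_s: 26.47
eef_pos: [512.7, 14.0, 136.6]
ee_rot: [0.001, 0.999, -0.038, -0.003]
force: [0.7, 0.3, 0.1]
grip_width: 0.999
```

>>> play_rows([
  [-35,0,25,0,0,0,1],
  [-35,0,20,0,0,0,1],
  [-30,0,0,0,0,0,1],
  [0,0,0,0,0,0,1],
  [0,0,0,0,0,0,1],
])

```text
time_s: 26.88
eef_pos: [414.0, 13.5, 191.7]
ee_rot: [0.003, 0.999, -0.037, 0.006]
force: [0.7, -0.4, 0.2]
grip_width: 1.0
```

```bash
python3 st.py
python3 - <<'E'
from m import *
c=cap('wrist','w10raw.png');im=c['img'];hsv=cv2.cvtColor(im,cv2.COLOR_BGR2HSV);g=im.mean(2)
# coarse picture in text: classes B brown, # black, o grey foam/panel, . bench
cl=np.where((hsv[...,1]>80)&(g>40),'B',np.where(g<38,'#',np.where(g<115,'o','.')))
for r in range(0,300,7): print(''.join(cl[r,110:420:4]))
E
```

```text
26.8833 [414.   13.5 191.7] y [-0.075 -0.997  0.005] z [ 0.012 -0.005 -1.   ] tilt 0.8 [-0.25  0.1   1.87 -0.    1.16  1.4 ] [ 0.70986706 -0.36899428  0.23857516]
..............##.oooooooooooooooooooooooooooooooooo.##o.......................
.............o##.oooooooooooooooooooooooooooooooooo.o#o.......................
.............o##.oooooooooooooooooooooooooooooooooo.##o.......................
.............o#o.oooooooooooooooooooooooooooooooooo.ooo.......................
.................oooooooooo#o############oooooooooo...........................
.................oooooooooo#o..........o#oooooooooo...........................
.................oooooooooo#o..........o#oooooooooo...........................
.................oooooooooo#o..........o#oooooooooo...........................
.................ooooooooo##o..........o#oooooooooo...........................
..................BBBBBBBBB#o..........o#BBBBBBBBB............................
..................BBBBBBBBB#o..........o#BBBBBBBBB............................
..................BBBBBBBBB#o..........o#BBBBBBBBB..................
[... 1759 characters left out ...]
...............oooo.................oooo............................
...........oo##..........oooo................oooo........o#ooo................
........o#oo###o.........oooooooooooooooo....oooo........###ooo#..............
......o##oo####o.........ooooooooooooooooooooooo.........####ooo#o............
.....o##oo######.........ooooooooooooooooooooooo........o#####ooo##...........
....o##oo#######.........oooooooooooooooooooooo.........o######ooo##..........
..o###oo#######o.........oooooooooooooooooooooo..........#######ooo##o........
#######oo######...........oooooooooooooooooooo...........o######o#######o....o
##############............oooooooooooooooooo..............o###################
```

The text rendering shows the pack flat inside the pocket, brown in both thumb gaps, and the tray inside all four corners. Handing in.

```bash
python3 -c "
from rig import ctrl
print(ctrl.finish_job())"
```

```text
the job is handed in; nothing more can be done
None
```

The tray is on the packing spot and the longer pack lies flat in its pocket. I handed the job in at about 27 s of the 69 s allowed.

**What I did**
- I gripped one end wall of the tray and slid it along the bench into the four tape corners. It was not lifted: the tool height stayed within 0.1 mm.
- I took the longer pack out of the rack and tilted it about 55°. Its lower edge went onto the bench, and I drew the supporting finger out low, so it settled the last part by itself.
- I then regripped it across its 56 mm width and lowered it into the pocket, with the fingers in the thumb gaps, until it touched.

**Last checks**
- **Pack depth:** contact came at tool height 18.4 mm, against about 18 mm expected for the pocket floor, with only small forces.
- **Final wrist image:** I had used all 12 views, so I checked it as a coarse colour map in text. It shows the pack inside the pocket with both thumb gaps clear, the tray inside the corners, and the gripper open above, touching nothing.
- **Other items:** I never touched the short pack, tape roll, tape measure or knife, but I did not re-measure them at the end.

**Problems and disagreements**
- My first tilt, away from the robot, ran into a wrist limit, so I tilted the other way.
- The side and scene cameras put the spot about 8 mm apart in y. I went by the wrist camera, which agreed with the scene camera.
- Just before placing, a closer look put the pocket about 3 mm off my earlier tray estimate. I corrected for it, and the pack then went in freely.

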